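Seat the amber prism

TASK

Of the three glass prisms in dark steel cells on the restorer's bench, press only the amber one gently down with the fingertips until it sits fully home in its cell, then withdraw the hand at least 10 cm from it. Do not grip or lift anything, and do not touch the clear prism, the green prism, their cells, the steel loupe or the brass lens barrel.

Things in the scene. Friction and masses are not known exactly. Their poses are not given: they have to be found in the camera images.
- amber_cell: dark steel cell that cradles the amber glass prism, fixed to the bench: base 60 (x) x 44 (y) x 10 mm, two cork-lined side walls at x = -28 to -22 and +22 to +28 mm, 40 mm long, tops 33 mm above the bench; open at its y ends. Origin at the centre of its underside, z up, on the bench; turned up to 0.6 rad about z. It stays put when pressed
- amber_top (a point): centre of the flat top face of the amber glass prism (face 43 mm along the cell's x by 40 mm along its y, facing up); moves with the prism: about 42 mm above the bench at the start, 34 mm (1 mm above the cell's walls) when fully home
- amber_prism (a joint): how far the amber prism has been pressed down into its cell, m: 0 to 0.0015 at the start, 0.008 when fully home against a hard stop, negative if drawn up out of the cell. The cork holds it: it takes about 4 N to slide, and stays wherever it is left, without springing back
- clear_cell: dark steel cell that cradles the clear (colourless, looks whitish) glass prism, fixed to the bench: base 60 (x) x 44 (y) x 10 mm, two cork-lined side walls at x = -28 to -22 and +22 to +28 mm, 40 mm long, tops 33 mm above the bench; open at its y ends. Origin at the centre of its underside, z up, on the bench; turned up to 0.6 rad about z
- clear_top (a point): centre of the flat top face of the clear glass prism (face 43 mm along the cell's x by 40 mm along its y, facing up); moves with the prism, 34 to 42 mm above the bench. Leave alone
- green_cell: dark steel cell that cradles the green glass prism, fixed to the bench: base 60 (x) x 44 (y) x 10 mm, two cork-lined side walls at x = -28 to -22 and +22 to +28 mm, 40 mm long, tops 33 mm above the bench; open at its y ends. Origin at the centre of its underside, z up, on the bench; turned up to 0.6 rad about z
- green_top (a point): centre of the flat top face of the green glass prism (face 43 mm along the cell's x by 40 mm along its y, facing up); moves with the prism, 34 to 42 mm above the bench. Leave alone
- loupe: steel watchmaker's loupe standing loose on its wide end, radius 16 mm, 30 mm tall, nearer the robot than the cells; origin at the centre of its underside, z up. Leave alone
- lens_barrel: brass lens barrel standing loose on end, radius 26 mm, 60 mm tall, beyond the cells; a knurled focusing knob (radius 17 mm) sticks out along its +x to 43 mm from the axis, 32 mm up; origin at the centre of its underside, z up. Leave alone
Not all that is in view belongs to the job. Leave any pink or purple look-alike of the amber_cell alone.

How it is judged:
On the way:
1. the fingertips press on the amber prism and it is well on its way down (over 4 mm) (contact force between the fingers and amber_cell above 0.3 N and value of joint amber_prism above 0.004 m), for 0.05 s.
At the end, for the whole second after the job is handed in: the amber prism is pressed home (within 1.5 mm of its stop), the tool point is at least 10 cm from its top face, the clear and green prisms are within 2 mm and the loupe and lens barrel within 4 mm of where they started, upright and at rest (value of joint amber_prism above 0.0065 m and distance between the grasp point and amber_top above 0.1 m and distance of each of clear_top, green_top from where it was at the start of the episode below 0.002 m and distance of each of loupe, lens_barrel from where it was at the start of the episode below 0.004 m and angle between each of loupe, lens_barrel's own z axis and vertical below 0.1 rad and linear speed of each of loupe, lens_barrel below 0.02 m/s); the robot touches nothing.
It fails at once if the amber prism or its cell is pressed harder than 30 N (contact force between any of the arm, the fingers and amber_cell above 30 N).
It fails at once if the amber prism is drawn up out of its cell by more than 3 mm (value of joint amber_prism below -0.003 m).
It fails at once if the clear prism or its cell is touched or shifted (contact force between any of the fingers, the arm and clear_cell above 0.5 N or distance of clear_top from where it was at the start of the episode above 0.002 m).
It fails at once if the green prism or its cell is touched or shifted (contact force between any of the fingers, the arm and green_cell above 0.5 N or distance of green_top from where it was at the start of the episode above 0.002 m).
It fails at once if the loupe or the lens barrel is touched, or shifted by more than 4 mm (contact force between any of the fingers, the arm and loupe above 0.5 N or distance of any of loupe, lens_barrel from where it was at the start of the episode above 0.004 m or contact force between any of the fingers, the arm and lens_barrel above 0.5 N).
It also fails if it takes over 32 s, if anything falls off the work surface, if the arm or the gripper's body presses on something with over 40 N, if the wrist force passes 120 N, or if a joint passes its speed limit or range.

ROBOT

A 6-joint arm with a two-finger parallel gripper is mounted at the origin on the work surface. World frame = base frame: x ahead of the robot, y to its left, z up, the work surface at z = 0. Lengths are in m, angles in rad, forces in N, time in s.
With the tool pointing down it reaches from about 0.35 to 0.8 m from the base axis. Payload 7.3 kg.
Tool frame: the origin (TCP) lies between the finger pads, 19 mm behind the fingertips; this is the grasp point; z points along the fingers, y is the line along which they close (so a half turn about z gives the same grasp; the last joint's range is limited). The gripper opens to 85 mm and grips with 20 to 120 N. Pads are 22 mm wide; open, the fingers measure 114 mm over their backs; the gripper's body (76 mm by 85 mm) begins 54 mm behind the grasp point. The pads swing forward as they close: fully open they stand 13 mm farther back than shut.
Start: joints at [-1.398, 0.342, 1.524, -0, 1.275, -0.146], TCP at [0.165, -0.499, 0.25] pointing down, gripper open.
Joint ranges: [-2.53, 2.53], [-0.77, 2.02], [0.04, 2.7], [-1, 4.14], [0.28, 2.66], [-3.11, 3.11]. Speed limits (rad/s): [2.57, 2.57, 3.14, 3.14, 3.14, 3.14].

INTERFACE

Orientations are given as a unit quaternion [x, y, z, w].
In Python, from rig import get_obs, get_image, close_job gives the robot as it stands.
- The arm moves only by the tool play_rows, never from a script. Its argument "increments" is a list of rows, each an object of numbers: "x", "y", "z": the shift along the world's x, y, z normalised to -1 to 1, where 1 is 2 cm; "ax", "ay", "az": the turn, a rotation vector about the world's x, y, z normalised to -1 to 1, where 1 is 5 degrees; "jaw": the closure, from 0 (fully open) to 1 (shut). In form: [{"x": .., "y": .., "z": .., "ax": .., "ay": .., "az": .., "jaw": ..}, ...]. A call has 1 to 5 rows; each row shifts and turns the commanded pose from where the row before left it; what a row does not reach is not made up. A row lasts 1/12 s, in which the tool goes at most 41.7 mm and 7.16 degrees, less where a joint would pass 70% of its speed; a pose out of reach is approached as far as the arm can. A call with a number of a shift or a turn outside -1 to 1 is refused whole. A call with a gripper value outside its range is refused whole. The fingers move at their own pace and stop on an object; the grip force is fixed at half the most. Time passes only in rows, so rows that do not move let the fingers close. It gives the time, the measured TCP pose, the force, the opening and the grip force at its end, in the units of the state.
- get_obs(): the state, without advancing time (a new reading comes with each control period).
- get_image(name): name is "scene" or "top" or "wrist"; returns a dict with "img" (420x560x3 uint8, red, green, blue), "depth" (420x560 float32, m along the optical axis (not along the pixel's ray), 0 where there is no reading), "fovy" (degrees; the focal length in pixels is half the picture's height over the tangent of half this angle, whatever the lens; pixels are square), "cx", "cy" (the principal point, pixels), "extrinsics" (4x4, takes a point from camera to world coordinates). Camera axes: x right, y down, z forward; pixel columns grow to the right and rows downward; lengths in m; the calibration is good to about 2 mm. A picture is of the moment at which its call begins.
- close_job(): hands the job in; it is judged then, once.
The state is a dict: "clock": time; "joint_pos": joint angles; "qvel": joint speeds; "joint_efforts": joint torques, N m; "eef_pos": TCP position; "tool_rot": TCP orientation; "ft_force": force on the tool from outside, world axes, zero at the start; "torque": the same for the moment, N m; "width": finger opening in m; "grasp_force": force on a finger pad.
Only numpy, scipy, OpenCV 4.12 (cv2) and the standard library are available. Lean on these libraries where they do the work, as an engineer would, in place of code of your own. Each camera call takes 0.05 s, during which the arm holds its last target. There are 200 camera calls.

## Working session

There is one attempt and no reset: what is moved stays moved. The work goes in short steps, Python scripts to look and compute and a tool call to move; the robot and the scene stay as the last step left them, time stands still between calls to the robot, and variables do not carry over. Pictures are saved under pics/ and viewed, at most 10 in all, crops included, and the job is handed in when it is done.

Besides the shell and the picture viewer there is one more tool, called in YAML: its name, and indented under it one key for each argument. play_rows: Moves the arm, as the interface text tells. Scaled input: -1 to 1 covers 2 cm each way for a shift and 5 degrees each way for a turn. Its arguments: {"type":"object","properties":{"increments":{"type":"array"}},"required":["increments"]}

```bash
mkdir -p pics; cat > h.py <<'E'
import numpy as np,cv2
from rig import get_obs,get_image
def pts(d):
    z=d["depth"];f=210/np.tan(np.radians(d["fovy"])/2)
    v,u=np.mgrid[0:z.shape[0],0:z.shape[1]]
    p=np.stack([(u-d["cx"])/f*z,(v-d["cy"])/f*z,z],-1)
    E=np.array(d["extrinsics"]);w=p@E[:3,:3].T+E[:3,3]
    w[z<=0]=np.nan
    return w
E
python3 - <<'E'
from h import *
o=get_obs();print(o["eef_pos"],o["tool_rot"],o["width"])
for n in("top","scene"):
    d=get_image(n);cv2.imwrite(f"pics/{n}0.png",d["img"][...,::-1]);np.save(f"{n}.npy",d,allow_pickle=True)
    print(n,d["fovy"],np.round(d["extrinsics"],3).tolist())
E
```

```text
[ 0.16450751 -0.49817395  0.24932914] [ 9.87321348e-01  1.58732353e-01 -1.91955285e-05 -7.71478964e-04] 0.08553376520387838
top 52.72097486786661 [[0.023, -0.998, 0.055, 0.522], [-0.999, -0.024, -0.032, 0.016], [0.033, -0.054, -0.998, 0.802], [0.0, 0.0, 0.0, 1.0]]
scene 44.703714841900805 [[0.377, 0.755, -0.537, 1.152], [0.926, -0.308, 0.216, -0.226], [-0.002, -0.579, -0.815, 0.965], [0.0, 0.0, 0.0, 1.0]]
```

View pics/top0.png

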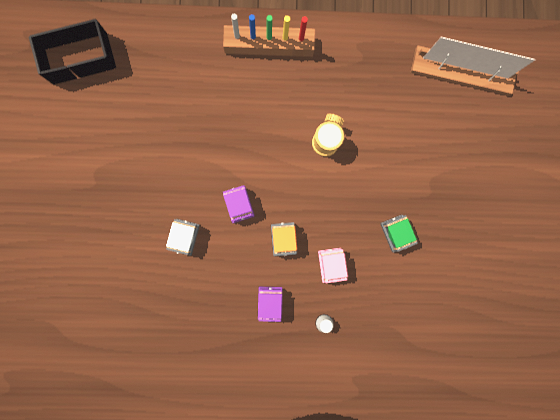

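View pics/scene0.png

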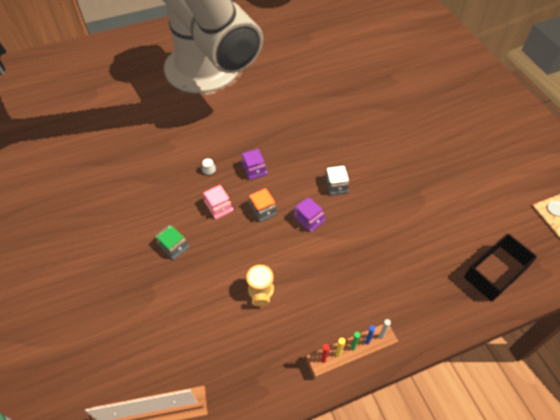

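The top view shows these things that could be taken for the amber prism:
- amber in a dark cell at (285,240)
- pink look-alike at (333,266)
- purple look-alikes at (238,204) and (270,305)
- brass barrel at (328,137)
- clear prism at (183,237)
- green prism at (400,234)
- loupe at (325,324)

I choose (285,240). The scene view agrees, with amber at (262,205). Next I measure it and check it in one close crop.

```bash
python3 - <<'E'
from h import *
for n,seeds in(("top",dict(amber=(285,238),pink=(333,266),pur1=(238,204),pur2=(270,303),clear=(183,237),green=(400,234),loupe=(325,324),barrel=(329,136))),("scene",dict(amber=(262,200),))):
    d=np.load(n+".npy",allow_pickle=True).item();w=pts(d);im=d["img"].astype(int)
    for k,(u,v) in seeds.items():
        c=np.median(im[v-2:v+3,u-2:u+3].reshape(-1,3),0);z0=np.nanmedian(w[v-2:v+3,u-2:u+3,2])
        m=(np.abs(w[...,2]-z0)<.004)
        m[:, :max(0,u-30)]=0;m[:,u+31:]=0;m[:max(0,v-30)]=0;m[v+31:]=0
        if k=="amber": m&=(im[...,0]-im[...,2]>90)&(im[...,0]>170)
        _,l=cv2.connectedComponents(m.astype(np.uint8));m=l==l[v,u]
        P=w[m];r=cv2.minAreaRect((P[:,:2]*1000).astype(np.float32))
        print(n,k,c,"z",round(z0,4),"n",m.sum(),"mean",P.mean(0).round(4),"rect mm",np.round(r[0],1),np.round(r[1],1),round(r[2],1))
d=np.load("top.npy",allow_pickle=True).item()["img"]
cv2.imwrite("pics/crop.png",cv2.resize(d[180:330,210:360,::-1],(600,600),interpolation=cv2.INTER_CUBIC))
E
```

```text
top amber [247. 219. 109.] z 0.0396 n 531 mean [ 0.5243 -0.0154  0.0395] rect mm [524.1 -15.3] [43.3 39.8] 5.8
top pink [247. 227. 239.] z 0.0407 n 539 mean [ 0.4775 -0.1066  0.0407] rect mm [ 477.6 -106.8] [42.9 40.1] 8.9
top pur1 [221. 127. 233.] z 0.0403 n 531 mean [0.5874 0.0708 0.0406] rect mm [587.6  70.9] [43.1 39.9] 18.7
top pur2 [216. 118. 229.] z 0.0401 n 538 mean [0.4047 0.0077 0.0407] rect mm [404.7   7.5] [39.6 42.7] 88.9
top clear [247. 247. 247.] z 0.0371 n 560 mean [0.5241 0.1707 0.0377] rect mm [525.7 170.6] [40.7 49.5] 77.2
top green [ 85. 218. 112.] z 0.0344 n 642 mean [ 0.5404 -0.2303  0.0337] rect mm [ 540.  -230.6] [56.  40.5] 23.5
top loupe [247. 247. 247.] z 0.0292 n 136 mean [ 0.3694 -0.0947  0.0291] rect mm [369.3 -95.4] [21.9 22.2] 3.9
top barrel [247. 247. 242.] z 0.0593 n 658 mean [ 0.7097 -0.0907  0.0591] rect mm [710.3 -91. ] [50.9 50.7] 2.6
scene amber [255. 183.  79.] z 0.0415 n 285 mean [ 0.5241 -0.0163  0.0413] rect mm [524.1 -15.6] [44.5 41.6] 6.7
```

View pics/crop.png

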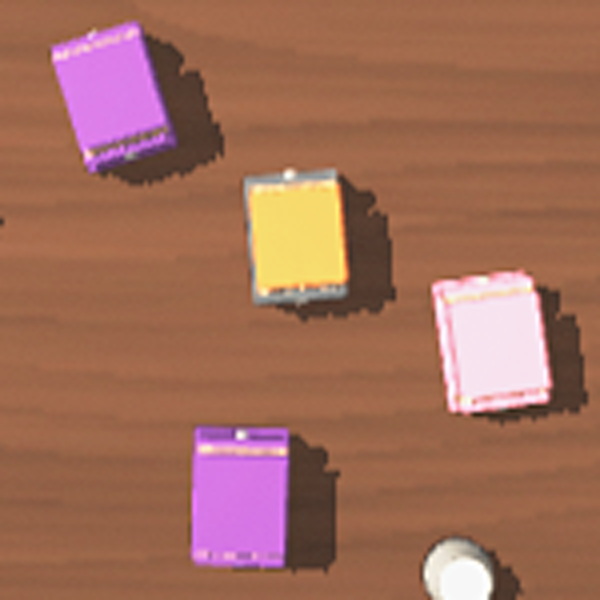

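The crop shows amber glass in a dark steel cell, centred at crop (297,235), which is top pixel (284,239). Its neighbours are pink or purple throughout, so the choice stands. Both views agree on a top centre of about (0.524, -0.0155, 0.041), a 43x40 mm face and a yaw of about 6°. I'll shut the jaws and travel above it at z = 0.25.

play_rows:
  increments:
    - {"x": 0.72,"y": 0.965,"z": 0,"ax": 0,"ay": 0,"az": -0.5,"jaw": 1}
    - {"x": 0.72,"y": 0.965,"z": 0,"ax": 0,"ay": 0,"az": -0.5,"jaw": 1}
    - {"x": 0.72,"y": 0.965,"z": 0,"ax": 0,"ay": 0,"az": -0.5,"jaw": 1}
    - {"x": 0.72,"y": 0.965,"z": 0,"ax": 0,"ay": 0,"az": -0.5,"jaw": 1}
    - {"x": 0.72,"y": 0.965,"z": 0,"ax": 0,"ay": 0,"az": -0.5,"jaw": 1}

```text
clock: 0.52
eef_pos: [0.237, -0.4009, 0.2497]
tool_rot: [0.999, 0.049, -0.0, -0.0]
ft_force: [0.2, -0.4, -0.9]
width: 0.0256
grasp_force: 0.0
```

play_rows:
  increments:
    - {"x": 0.72,"y": 0.965,"z": 0,"ax": 0,"ay": 0,"az": 0,"jaw": 1}
    - {"x": 0.72,"y": 0.965,"z": 0,"ax": 0,"ay": 0,"az": 0,"jaw": 1}
    - {"x": 0.72,"y": 0.965,"z": 0,"ax": 0,"ay": 0,"az": 0,"jaw": 1}
    - {"x": 0.72,"y": 0.965,"z": 0,"ax": 0,"ay": 0,"az": 0,"jaw": 1}
    - {"x": 0.72,"y": 0.965,"z": 0,"ax": 0,"ay": 0,"az": 0,"jaw": 1}

```text
clock: 0.93
eef_pos: [0.309, -0.3044, 0.2498]
tool_rot: [0.999, 0.05, -0.0, -0.0]
ft_force: [0.2, -0.0, -0.4]
width: 0.0002
grasp_force: 0.0
```

play_rows:
  increments:
    - {"x": 0.72,"y": 0.965,"z": 0,"ax": 0,"ay": 0,"az": 0,"jaw": 1}
    - {"x": 0.72,"y": 0.965,"z": 0,"ax": 0,"ay": 0,"az": 0,"jaw": 1}
    - {"x": 0.72,"y": 0.965,"z": 0,"ax": 0,"ay": 0,"az": 0,"jaw": 1}
    - {"x": 0.72,"y": 0.965,"z": 0,"ax": 0,"ay": 0,"az": 0,"jaw": 1}
    - {"x": 0.72,"y": 0.965,"z": 0,"ax": 0,"ay": 0,"az": 0,"jaw": 1}

```text
clock: 1.35
eef_pos: [0.381, -0.2079, 0.2498]
tool_rot: [0.999, 0.05, -0.0, -0.0]
ft_force: [0.5, 0.1, 0.4]
width: -0.0002
grasp_force: 0.0
```

play_rows:
  increments:
    - {"x": 0.72,"y": 0.965,"z": 0,"ax": 0,"ay": 0,"az": 0,"jaw": 1}
    - {"x": 0.72,"y": 0.965,"z": 0,"ax": 0,"ay": 0,"az": 0,"jaw": 1}
    - {"x": 0.72,"y": 0.965,"z": 0,"ax": 0,"ay": 0,"az": 0,"jaw": 1}
    - {"x": 0.72,"y": 0.965,"z": 0,"ax": 0,"ay": 0,"az": 0,"jaw": 1}
    - {"x": 0.72,"y": 0.965,"z": 0,"ax": 0,"ay": 0,"az": 0,"jaw": 1}

```text
clock: 1.77
eef_pos: [0.453, -0.1114, 0.2497]
tool_rot: [0.999, 0.05, -0.0, -0.0]
ft_force: [1.0, -0.0, 0.3]
width: -0.0002
grasp_force: 0.0
```

play_rows:
  increments:
    - {"x": 0.72,"y": 0.965,"z": 0,"ax": 0,"ay": 0,"az": 0,"jaw": 1}
    - {"x": 0.72,"y": 0.965,"z": 0,"ax": 0,"ay": 0,"az": 0,"jaw": 1}
    - {"x": 0.72,"y": 0.965,"z": 0,"ax": 0,"ay": 0,"az": 0,"jaw": 1}
    - {"x": 0.72,"y": 0.965,"z": 0,"ax": 0,"ay": 0,"az": 0,"jaw": 1}
    - {"x": 0.72,"y": 0.965,"z": 0,"ax": 0,"ay": 0,"az": 0,"jaw": 1}

```text
clock: 2.18
eef_pos: [0.5249, -0.0149, 0.2496]
tool_rot: [0.999, 0.05, -0.0, -0.0]
ft_force: [-0.3, -0.2, -0.1]
width: 0.0001
grasp_force: 0.0
```

play_rows:
  increments:
    - {"x": -0.03,"y": -0.03,"z": -0.85,"ax": 0,"ay": 0,"az": 0,"jaw": 1}
    - {"x": 0,"y": 0,"z": -0.85,"ax": 0,"ay": 0,"az": 0,"jaw": 1}
    - {"x": 0,"y": 0,"z": -0.85,"ax": 0,"ay": 0,"az": 0,"jaw": 1}
    - {"x": 0,"y": 0,"z": -0.85,"ax": 0,"ay": 0,"az": 0,"jaw": 1}
    - {"x": 0,"y": 0,"z": -0.85,"ax": 0,"ay": 0,"az": 0,"jaw": 1}

```text
clock: 2.6
eef_pos: [0.5237, -0.0165, 0.1639]
tool_rot: [0.999, 0.05, -0.0, -0.0]
ft_force: [-0.4, 0.0, -0.7]
width: -0.0003
grasp_force: 0.0
```

play_rows:
  increments:
    - {"x": 0,"y": 0,"z": -0.85,"ax": 0,"ay": 0,"az": 0,"jaw": 1}
    - {"x": 0,"y": 0,"z": -0.85,"ax": 0,"ay": 0,"az": 0,"jaw": 1}
    - {"x": 0,"y": 0,"z": -0.85,"ax": 0,"ay": 0,"az": 0,"jaw": 1}
    - {"x": 0,"y": 0,"z": -0.8,"ax": 0,"ay": 0,"az": 0,"jaw": 1}
    - {"x": 0,"y": 0,"z": -0.5,"ax": 0,"ay": 0,"az": 0,"jaw": 1}

```text
clock: 3.02
eef_pos: [0.523, -0.0165, 0.0861]
tool_rot: [0.999, 0.05, -0.001, -0.0]
ft_force: [0.7, 0.1, -0.3]
width: 0.0
grasp_force: 0.0
```

```bash
python3 - <<'E'
from h import *
d=get_image("scene");im=d["img"]
cv2.imwrite("pics/s1.png",cv2.resize(im[120:280,160:360,::-1],(750,600),interpolation=cv2.INTER_CUBIC))
print(get_obs()["eef_pos"],get_obs()["ft_force"])
E
```

```text
[ 0.52230077 -0.01640372  0.08494391] [-0.62482205 -0.49416943 -1.19677652]
```

View pics/s1.png

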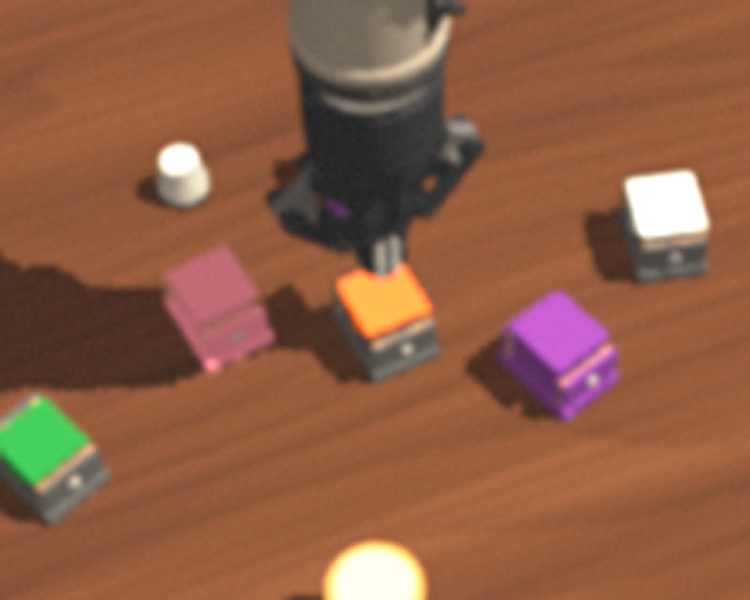

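The crop shows the shut fingertips at (385,255), just above the amber face at (385,300), with clear space around the neighbours. I'll go down slowly and watch the force.

play_rows:
  increments:
    - {"x": 0.08,"y": 0.04,"z": -0.2,"ax": 0,"ay": 0,"az": 0,"jaw": 1}
    - {"x": 0,"y": 0,"z": -0.2,"ax": 0,"ay": 0,"az": 0,"jaw": 1}
    - {"x": 0,"y": 0,"z": -0.2,"ax": 0,"ay": 0,"az": 0,"jaw": 1}
    - {"x": 0,"y": 0,"z": -0.2,"ax": 0,"ay": 0,"az": 0,"jaw": 1}
    - {"x": 0,"y": 0,"z": -0.1,"ax": 0,"ay": 0,"az": 0,"jaw": 1}

```text
clock: 3.48
eef_pos: [0.5256, -0.0159, 0.0699]
tool_rot: [0.999, 0.05, 0.0, 0.0]
ft_force: [0.1, -0.3, -0.6]
width: -0.0002
grasp_force: 0.0
```

play_rows:
  increments:
    - {"x": 0,"y": 0,"z": -0.05,"ax": 0,"ay": 0,"az": 0,"jaw": 1}
    - {"x": 0,"y": 0,"z": -0.05,"ax": 0,"ay": 0,"az": 0,"jaw": 1}
    - {"x": 0,"y": 0,"z": -0.05,"ax": 0,"ay": 0,"az": 0,"jaw": 1}
    - {"x": 0,"y": 0,"z": -0.05,"ax": 0,"ay": 0,"az": 0,"jaw": 1}
    - {"x": 0,"y": 0,"z": -0.05,"ax": 0,"ay": 0,"az": 0,"jaw": 1}

```text
clock: 3.9
eef_pos: [0.5256, -0.0159, 0.0651]
tool_rot: [0.999, 0.05, 0.0, 0.0]
ft_force: [-0.0, 0.3, 0.3]
width: 0.0003
grasp_force: 0.0
```

play_rows:
  increments:
    - {"x": -0.05,"y": 0,"z": -0.05,"ax": 0,"ay": 0,"az": 0,"jaw": 1}
    - {"x": 0,"y": 0,"z": -0.05,"ax": 0,"ay": 0,"az": 0,"jaw": 1}
    - {"x": 0,"y": 0,"z": -0.05,"ax": 0,"ay": 0,"az": 0,"jaw": 1}
    - {"x": 0,"y": 0,"z": -0.05,"ax": 0,"ay": 0,"az": 0,"jaw": 1}

```text
clock: 4.23
eef_pos: [0.5246, -0.0159, 0.061]
tool_rot: [0.999, 0.05, 0.0, 0.0]
ft_force: [-0.9, -0.4, 0.3]
width: -0.0002
grasp_force: 0.0
```

play_rows:
  increments:
    - {"x": 0,"y": 0,"z": -0.05,"ax": 0,"ay": 0,"az": 0,"jaw": 1}
    - {"x": 0,"y": 0,"z": -0.05,"ax": 0,"ay": 0,"az": 0,"jaw": 1}
    - {"x": 0,"y": 0,"z": -0.05,"ax": 0,"ay": 0,"az": 0,"jaw": 1}

```text
clock: 4.48
eef_pos: [0.5246, -0.0158, 0.0582]
tool_rot: [0.999, 0.05, 0.0, 0.0]
ft_force: [-1.6, -0.2, 3.5]
width: -0.0002
grasp_force: 1.9
```

Contact at about 4 N, so the prism is sliding. I'll continue towards z ≈ 0.053.

play_rows:
  increments:
    - {"x": 0,"y": 0,"z": -0.05,"ax": 0,"ay": 0,"az": 0,"jaw": 1}
    - {"x": 0,"y": 0,"z": -0.05,"ax": 0,"ay": 0,"az": 0,"jaw": 1}
    - {"x": 0,"y": 0,"z": -0.05,"ax": 0,"ay": 0,"az": 0,"jaw": 1}

```text
clock: 4.73
eef_pos: [0.5246, -0.0159, 0.0551]
tool_rot: [0.999, 0.05, 0.0, 0.0]
ft_force: [-1.3, 0.3, 4.2]
width: -0.0002
grasp_force: 1.9
```

play_rows:
  increments:
    - {"x": 0,"y": 0,"z": -0.03,"ax": 0,"ay": 0,"az": 0,"jaw": 1}
    - {"x": 0,"y": 0,"z": -0.02,"ax": 0,"ay": 0,"az": 0,"jaw": 1}

```text
clock: 4.9
eef_pos: [0.5246, -0.0159, 0.054]
tool_rot: [0.999, 0.05, 0.0, 0.0]
ft_force: [-0.4, 0.9, 4.1]
width: 0.0002
grasp_force: 1.8
```

play_rows:
  increments:
    - {"x": 0,"y": 0,"z": -0.02,"ax": 0,"ay": 0,"az": 0,"jaw": 1}
    - {"x": 0,"y": 0,"z": 0,"ax": 0,"ay": 0,"az": 0,"jaw": 1}

```text
clock: 5.07
eef_pos: [0.5246, -0.0159, 0.0536]
tool_rot: [0.999, 0.05, 0.0, 0.0]
ft_force: [-0.0, -0.6, 3.4]
width: -0.0006
grasp_force: 1.3
```

play_rows:
  increments:
    - {"x": 0,"y": 0,"z": -0.015,"ax": 0,"ay": 0,"az": 0,"jaw": 1}
    - {"x": 0,"y": 0,"z": 0,"ax": 0,"ay": 0,"az": 0,"jaw": 1}

```text
clock: 5.23
eef_pos: [0.5246, -0.0159, 0.0533]
tool_rot: [0.999, 0.05, 0.0, 0.0]
ft_force: [-1.7, -0.9, 2.2]
width: -0.0
grasp_force: 1.4
```

play_rows:
  increments:
    - {"x": 0,"y": 0,"z": -0.015,"ax": 0,"ay": 0,"az": 0,"jaw": 1}
    - {"x": 0,"y": 0,"z": 0,"ax": 0,"ay": 0,"az": 0,"jaw": 1}

```text
clock: 5.4
eef_pos: [0.5246, -0.0159, 0.053]
tool_rot: [0.999, 0.05, 0.0, 0.0]
ft_force: [-0.4, 0.5, 1.6]
width: -0.0
grasp_force: 1.5
```

play_rows:
  increments:
    - {"x": 0,"y": 0,"z": -0.015,"ax": 0,"ay": 0,"az": 0,"jaw": 1}
    - {"x": 0,"y": 0,"z": 0,"ax": 0,"ay": 0,"az": 0,"jaw": 1}

```text
clock: 5.57
eef_pos: [0.5246, -0.0158, 0.0528]
tool_rot: [0.999, 0.05, 0.0, 0.0]
ft_force: [-0.7, -0.4, 3.4]
width: 0.0002
grasp_force: 1.8
```

play_rows:
  increments:
    - {"x": 0,"y": 0,"z": -0.015,"ax": 0,"ay": 0,"az": 0,"jaw": 1}
    - {"x": 0,"y": 0,"z": 0,"ax": 0,"ay": 0,"az": 0,"jaw": 1}

```text
clock: 5.73
eef_pos: [0.5246, -0.0158, 0.0527]
tool_rot: [0.999, 0.05, 0.0, 0.0]
ft_force: [-2.3, -0.5, 6.3]
width: -0.0001
grasp_force: 3.2
```

play_rows:
  increments:
    - {"x": 0,"y": 0,"z": -0.015,"ax": 0,"ay": 0,"az": 0,"jaw": 1}
    - {"x": 0,"y": 0,"z": 0,"ax": 0,"ay": 0,"az": 0,"jaw": 1}

```text
clock: 5.9
eef_pos: [0.5246, -0.0159, 0.0527]
tool_rot: [0.999, 0.05, 0.0, 0.0]
ft_force: [-2.4, 0.6, 10.1]
width: -0.0002
grasp_force: 4.5
```

The force rose to 10 N with no further travel at z ≈ 0.0527, so it is on the hard stop at the expected height. I'll withdraw straight up.

play_rows:
  increments:
    - {"x": 0,"y": 0,"z": 0.1,"ax": 0,"ay": 0,"az": 0,"jaw": 1}
    - {"x": 0,"y": 0,"z": 0.3,"ax": 0,"ay": 0,"az": 0,"jaw": 1}
    - {"x": 0,"y": 0,"z": 0.8,"ax": 0,"ay": 0,"az": 0,"jaw": 1}
    - {"x": 0,"y": 0,"z": 1,"ax": 0,"ay": 0,"az": 0,"jaw": 1}
    - {"x": 0,"y": 0,"z": 1,"ax": 0,"ay": 0,"az": 0,"jaw": 1}

```text
clock: 6.32
eef_pos: [0.5242, -0.0158, 0.1165]
tool_rot: [0.999, 0.05, -0.001, -0.0]
ft_force: [1.1, -0.6, -0.3]
width: -0.0001
grasp_force: 0.0
```

play_rows:
  increments:
    - {"x": 0,"y": 0,"z": 1,"ax": 0,"ay": 0,"az": 0,"jaw": 1}
    - {"x": 0,"y": 0,"z": 1,"ax": 0,"ay": 0,"az": 0,"jaw": 1}
    - {"x": 0,"y": 0,"z": 1,"ax": 0,"ay": 0,"az": 0,"jaw": 1}
    - {"x": 0,"y": 0,"z": 1,"ax": 0,"ay": 0,"az": 0,"jaw": 1}
    - {"x": 0,"y": 0,"z": 1,"ax": 0,"ay": 0,"az": 0,"jaw": 1}

```text
clock: 6.73
eef_pos: [0.5243, -0.0158, 0.2172]
tool_rot: [0.999, 0.05, -0.0, 0.0]
ft_force: [-0.0, -0.0, 0.2]
width: 0.0002
grasp_force: 0.0
```

play_rows:
  increments:
    - {"x": -0.5,"y": -1,"z": 0,"ax": 0,"ay": 0,"az": 0,"jaw": 1}
    - {"x": -0.5,"y": -1,"z": 0,"ax": 0,"ay": 0,"az": 0,"jaw": 1}
    - {"x": -0.5,"y": -1,"z": 0,"ax": 0,"ay": 0,"az": 0,"jaw": 1}
    - {"x": 0,"y": 0,"z": 0,"ax": 0,"ay": 0,"az": 0,"jaw": 1}
    - {"x": 0,"y": 0,"z": 0,"ax": 0,"ay": 0,"az": 0,"jaw": 1}

```text
clock: 7.15
eef_pos: [0.4943, -0.0765, 0.2163]
tool_rot: [0.999, 0.049, 0.0, -0.0]
ft_force: [0.2, -0.8, 0.6]
width: 0.0001
grasp_force: 0.0
```

```bash
python3 - <<'E'
from h import *
d=get_image("scene");w=pts(d);im=d["img"].astype(int);w0=pts(np.load("scene.npy",allow_pickle=True).item())
for n,(u,v) in dict(amber=(262,204),green=(172,237),clear=(337,174)).items():
    print(n,*[np.nanmedian(x[v-2:v+3,u-2:u+3,2]).round(4) for x in(w0,w)])
print(get_obs()["eef_pos"],get_obs()["ft_force"])
cv2.imwrite("pics/s2.png",cv2.resize(d["img"][120:320,140:360,::-1],(660,600),interpolation=cv2.INTER_CUBIC))
E
```

```text
amber 0.0413 0.0342
green 0.036 0.0359
clear 0.0389 0.0388
[ 0.49461831 -0.0759265   0.21624734] [ 0.83910386 -0.33517336 -0.27117977]
```

View pics/s2.png

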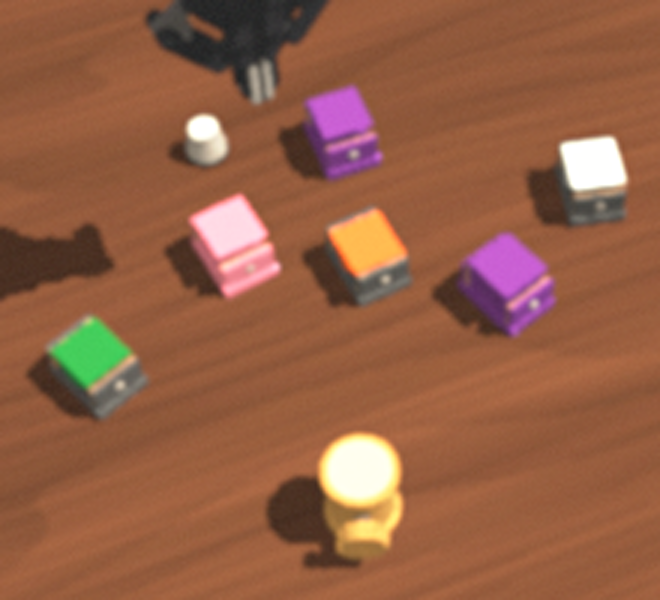

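The picture shows the amber prism at (368,243) flush with its cell walls, with its top at 34.2 mm. Everything else is undisturbed, and the hand is clear at (260,80), about 19 cm away.

```bash
python3 -c "from rig import close_job;print(close_job())"
```

```text
the job is handed in; nothing more can be done
None
```

I pressed the amber prism home: its top measured 34.2 mm, and force on the stop reached about 10 N. The hand is about 19 cm clear, nothing else looked disturbed, and the job is handed in (no verdict was returned).

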